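Tighten the recessed spindle nut with the long box key

TASK

Take the larger of the two long box keys out of its wooden stand, reach down the spindle housing and feel it onto the hex nut at the bottom until it is fully seated, then turn the nut clockwise until it comes up against its stop, without pressing hard or wringing the spindle further. Then draw the key out and stand it upright back in the stand it came from, leaving everything else where it is.

Things in the scene. Friction and masses are not known exactly. Their poses are not given: they have to be found in the camera images.
- housing: Fixed aluminium spindle housing, 118 mm tall, on a 116 mm square flange; origin at the centre of its underside, z up along the bore's axis. Round bore: 59 mm diameter from 104 down to 52 mm height, tapering to 56 mm from 42 mm down to its floor at 12 mm; flared to 73 mm at the mouth (rim 95 mm across outside). A hex nut sits on the axis at the bottom.
- nut_seat (a point): Point on the bore's axis at the height of the nut's top, 34.5 mm above the housing's underside (fixed to the housing: does not turn with the nut). Hex nut 36 mm across flats, 41.6 mm across corners, the top falls 2 mm from a 32 mm circle to the hexagon's edges. How its hexagon is turned at the start is random and follows from no reading: find it by feel; it repeats every 60 degrees.
- nut (a joint): Turn of the nut on the spindle, rad, grows as it is tightened (clockwise from above); hard stop at 1.8, where it is tight. It starts 0.5 to 1.1 short of that. It turns stiffly (0.3 N m) and stays where it is left.
- spindle (a joint): Angle by which the spindle gives, clockwise from above, rad, against its spring (2 N m per rad, 0 when free). Turning the nut winds it up by about 0.15; when the nut is on its stop further turning winds it on. More than 0.45 is over-tightened. It springs back when the key is let go, turning nut and key back with it.
- box_key: Larger box key, loose, steel, 165 mm long, 0.3 to 0.6 kg, upright in its stand; origin at the centre of its open lower end, z up. Lower end: hexagonal tube, inside 37.2 mm across flats (two face its +x, -x) and 15 mm deep, outside 53 mm. Fully seated its origin is 19.5 mm above the housing's underside; resting unseated on the nut, 32.5 to 34 mm.
- box_key_grip (a point): Centre of the larger key's flat grip, on its axis 148 mm above its lower end; the grip is 22 mm thick along the key's y, 44 mm wide along its x and 34 mm tall, on a 19 mm shaft.
- key_stand: Wooden stand of the larger key, 95 x 95 x 30 mm, fixed; origin at the centre of its underside. Round pocket in the middle, 58 mm diameter, chamfered by 3 mm, its floor 8 mm above the underside.
- small_key: The smaller box key, 135 mm long (36 mm across its lower end, grip 18 x 34 mm), standing upright in a wooden stand of its own of the same size; origin at the centre of its lower end. It does not fit the nut: leave it.
- calliper: Sliding calliper, 84 x 200 x 12 mm, lying behind the housing; bystander.
- glasses_case: Glasses case, 62 x 106 x 40 mm; bystander.
- ear_muffs: Ear defenders, 122 x 141 x 68 mm; bystander.
- spanner: Open-end spanner, 28 x 139 x 5 mm, at the near edge; bystander.
- pencil: Flat carpenter's pencil, 12 x 152 x 8 mm, at the near edge; bystander.
- sample: Wooden test piece with a pocket, 45 x 120 x 21 mm, at the near edge; bystander.
- earplug_box: Small upright box, 36 x 56 x 70 mm; bystander.
Not all that is in view belongs to the job. What is shaped like the box_key but red is not meant.

How it is judged:
On the way, in this order (a step that is already met when the one before it is completed fails the run):
1. the larger key is seated on the nut at the bottom of the bore (z of box_key in the frame of housing below 0.024 m and horizontal distance between box_key and housing below 0.004 m), for 0.2 s.
2. the nut is turned onto its stop with the key on it (value of joint nut above 1.72 rad and z of box_key in the frame of housing below 0.026 m and horizontal distance between box_key and housing below 0.005 m), for 0.2 s.
At the end, for the whole second after the job is handed in: The nut is within 0.1 rad of its stop, and the larger key stands at rest and upright (within 0.1 rad) on the floor of its own stand's pocket (within 8 mm of its centre, at most 4 mm off its floor) (value of joint nut above 1.7 rad and horizontal distance between box_key and key_stand below 0.008 m and z of box_key in the frame of key_stand below 0.012 m and angle between box_key's own z axis and vertical below 0.1 rad and linear speed of box_key below 0.02 m/s); the robot touches nothing.
It fails at once if the key is pressed or knocked on the nut or the housing so that the contact forces on it add up to more than 45 N (contact force between box_key and housing above 45 N).
It fails at once if the spindle is wrung more than 0.45 rad: nut over-tightened (value of joint spindle above 0.45 rad).
It fails at once if the smaller key or another bystander is moved by more than 30 mm (distance of any of small_key, calliper, glasses_case, ear_muffs, spanner, pencil, sample, earplug_box from where it was at the start of the episode above 0.03 m).
It also fails if it takes over 72 s, if anything falls off the work surface, if the arm or the gripper's body presses on something with over 40 N, if the wrist force passes 120 N, or if a joint passes its speed limit or range.

ROBOT

A 6-joint arm with a two-finger parallel gripper is mounted at the origin on a cart in front of the work surface, level with it; the furniture and walls round the work are solid. World frame = base frame: x ahead of the robot, y to its left, z up, the work surface at z = 0. Lengths are in m, angles in rad, forces in N, time in s.
With the tool pointing down it reaches from about 0.3 to 0.875 m from the base axis. Payload 6.4 kg.
Tool frame: the origin (TCP) lies on the front face of the gripper's body, between the roots of the fingers; the fingertips stand 73 mm ahead of it and the grasp point (between the pads) lies ctrl.pinch_z ahead of it (ctrl.pinch_z is the distance from the TCP to the grasp point, in m); z points along the fingers, x is the direction in which the jaws open and shut, and the axes are right-handed (so a half turn about z gives the same grasp; the last joint's range is limited). The gripper opens to 85 mm and grips with 20 to 120 N. Pads are 22 mm wide; open, the fingers measure 114 mm over their backs; the gripper's body (76 mm by 85 mm) begins 54 mm behind the grasp point. The pads swing forward as they close: fully open they stand 13 mm farther back than shut.
Start: joints at [0.971, 0.181, 1.607, -0, 1.354, -0.206], TCP at [0.221, 0.531, 0.304] pointing down, gripper open.
Joint ranges: [-2.99, 2.99], [-0.89, 2.07], [0.3, 2.58], [-1.14, 4.28], [0, 2.63], [-3.12, 3.12]. Speed limits (rad/s): [2.57, 2.57, 3.01, 3.14, 3.14, 3.14].

INTERFACE

Orientations are given as a unit quaternion [w, x, y, z].
In Python, from bench import ctrl gives the robot as it stands.
- The arm moves only by the tool move_arm, never from a script. Its argument "rows" is text: rows parted by semicolons, each of 7 numbers parted by spaces: the shift along the tool's x, y, z in cm, then the turn, a rotation vector about the tool's x, y, z in degrees, then the opening, from 0 (shut) to 1 (fully open). In form: x y z rx ry rz grip; .... A call has 1 to 20 rows; each row shifts and turns the commanded pose from where the row before left it, along the tool's axes as they then stand; what a row does not reach is not made up. A row lasts 1/10 s, in which the tool goes at most 50 mm and 8.59 degrees, less where a joint would pass 70% of its speed; a pose out of reach is approached as far as the arm can. A call with a gripper value outside its range is refused whole. The fingers move at their own pace and stop on an object; the grip force is fixed at half the most. Time passes only in rows, so rows that do not move let the fingers close. It gives the time, the measured TCP pose, the force and the opening at its end, in the units of the state.
- ctrl.get_obs(): the state, without advancing time (a new reading comes with each control period).
- ctrl.camera(name): name is "scene" or "top"; returns a dict with "color" (384x512x3 uint8, blue, green, red), "fx", "fy", "cx", "cy" (pixels), "rvec" (rotation vector, rad) and "tvec" (3), from world to camera coordinates, as OpenCV has them. Camera axes: x right, y down, z forward; pixel columns grow to the right and rows downward; lengths in m; the calibration is good to about 2 mm. A picture is of the moment at which its call begins. There is no depth.
- ctrl.hand_in(): hands the job in, once; it reports no verdict.
Trained networks look in the newest picture that a camera, given by its name, has taken for a name from the list of things; names that differ only in an ending like _2 or _b are one class to them, and where a whole thing is asked for, a point or a joint stands for the part that bears it (a point fixed in the world has none). Each returns a list of dicts, best first, with "confidence" (0 to 1); they miss things now and then, are a little off and sometimes report something else, mostly with a low value. They report only what shows in the picture. A call takes as long as a camera call. They do not tell look-alikes from the thing itself.
- ctrl.look_for(camera, query): "bbox" ([left, top, right, bottom] in pixels, round what is visible of it).
- ctrl.trace(camera, query): "region" (384x512 bool, what is visible of it) and "bbox" ([left, top, right, bottom] in pixels, round what is visible of it).
The state is a dict: "time_s": time; "q": joint angles; "dq": joint speeds; "joint_efforts": joint torques, N m; "eef_pos": TCP position; "eef_rot": TCP orientation; "wrist_force": force on the tool from outside, world axes, zero at the start; "torque": the same for the moment, N m; "opening": opening from 0.0 (shut) to 1.0 (fully open).
Only numpy, scipy, OpenCV 4.12 (cv2) and the standard library are available. Lean on these libraries where they do the work, as an engineer would, in place of code of your own. Each camera call takes 0.05 s, during which the arm holds its last target.

## Working session

There is one attempt and no reset: what is moved stays moved. The work goes in short steps, Python scripts to look and compute and a tool call to move; the robot and the scene stay as the last step left them, time stands still between calls to the robot, and variables do not carry over. Pictures are saved under pics/ and viewed, and the job is handed in when it is done.

Besides the shell and the picture viewer there is one more tool, called after "Request:" in YAML: its name, and indented under it one key for each argument. move_arm: Moves the arm, as the interface text tells. Its arguments: {"type":"object","properties":{"rows":{"type":"string"}},"required":["rows"]}

```bash
ls; mkdir -p pics; python3 - <<'E'
from bench import ctrl
import cv2
print(ctrl.get_obs(), ctrl.pinch_z)
for n in ("scene","top"):
    c=ctrl.camera(n); cv2.imwrite(f"pics/{n}0.png",c["color"])
    print(n,{k:c[k] for k in c if k!="color"})
    for q in ("box_key","small_key","key_stand","housing"):
        print(q,[(d["bbox"],round(d["confidence"],2)) for d in ctrl.look_for(n,q)])
E
```

```text
pics
{'time_s': 0.0, 'q': array([ 9.70736775e-01,  1.81532536e-01,  1.60800816e+00, -1.64869400e-06,
        1.35379365e+00, -2.06284501e-01]), 'dq': array([-8.05177472e-05, -1.60539285e-03, -2.99132610e-04, -3.84900586e-05,
        5.49461660e-05,  2.17812992e-03]), 'joint_efforts': array([ 1.21153453e-04, -4.44878697e+01, -3.51332474e+01, -1.29870823e-04,
        9.03519831e-03, -7.45716449e-07]), 'eef_pos': array([0.22034446, 0.53064418, 0.30298875]), 'eef_rot': array([ 3.25559539e-04,  8.31767966e-01,  5.55122773e-01, -8.07699186e-04]), 'wrist_force': array([ 0.36611301, -1.34302102, -1.26753285]), 'torque': array([ 0.01796112, -0.00798026,  0.01035225]), 'opening': 0.9979777414649477} 0.0539
scene {'fx': 367.86523838348177, 'fy': 367.86523838348177, 'cx': 257.1563458284896, 'cy': 198.37245009408724, 'rvec': array([ 2.00875308, -1.17964599,  0.51968955]), 'tvec': array([-0.30867217,  0.41207425,  0.78428894])}
box_key [([118.5, 180.7, 145.9, 232.9], 0.98), ([158.0, 159.8, 180.7, 209.5], 0.56)]
small_key []
key_stand [([152.7, 189.3, 197.4, 218.8], 0.72)]
housing []
top {'fx': 418.85745284806853, 'fy': 418.85745284806853, 'cx': 257.23609611313043, 'cy': 189.9131283128356, 'rvec': array([ 2.17687655, -2.20067272,  0.09105544]), 'tvec': array([-0.01958883,  0.55769142,  1.29940636])}
box_key [([124.8, 225.2, 156.9, 241.5], 0.89), ([245.4, 128.1, 304.7, 147.9], 0.64), ([145.8, 186.8, 174.8, 210.3], 0.54)]
small_key [([316.5, 187.9, 332.9, 201.4], 0.75)]
key_stand [([143.9, 181.3, 182.6, 216.6], 0.93)]
housing [([234.9, 168.4, 282.2, 214.7], 0.63)]
```

View pics/scene0.png

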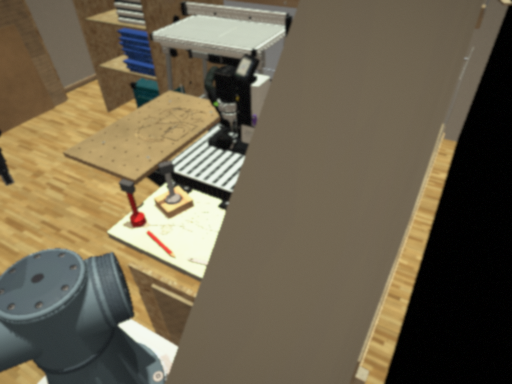

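View pics/top0.png

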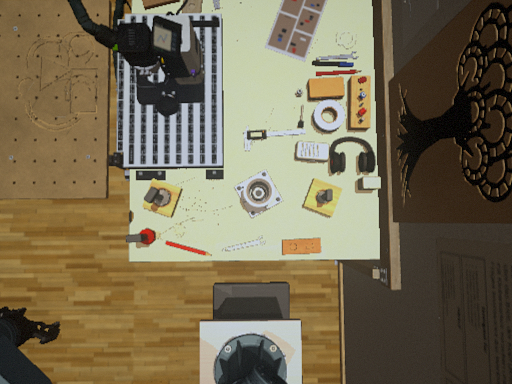

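```bash
python3 - <<'E'
import cv2,numpy as np
a=cv2.imread("pics/top0.png")
f=lambda x,y,w,h,s:cv2.resize(a[y:y+h,x:x+w],None,fx=s,fy=s,interpolation=cv2.INTER_CUBIC)
L=f(125,170,65,55,6);R=f(290,170,65,55,6);H=f(225,163,65,55,6)
b=cv2.imread("pics/scene0.png")
S=cv2.resize(b[150:240,100:210][:, :],(390,330),interpolation=cv2.INTER_CUBIC)
o=np.vstack([np.hstack([L,R]),np.hstack([H,S])]);print(o.shape)
cv2.imwrite("pics/crop0.png",cv2.resize(o,(708,600)))
E
```

```text
(660, 780, 3)
```

View pics/crop0.png

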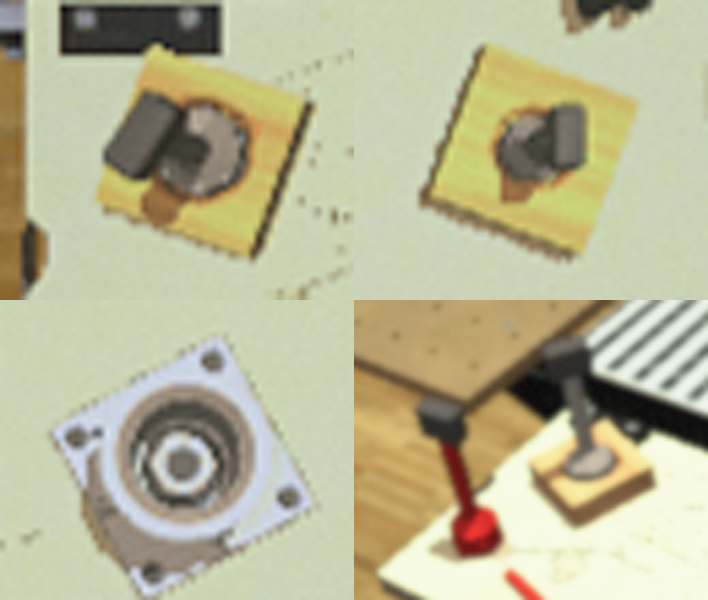

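```bash
cat > h.py <<'E'
from bench import ctrl
import cv2,numpy as np
from scipy.optimize import minimize
def P(c,p): return cv2.projectPoints(np.asarray(p,float),c["rvec"],c["tvec"],np.array([[c["fx"],0,c["cx"]],[0,c["fy"],c["cy"]],[0,0,1.]]),None)[0][:,0]
def ray(c,u,v,z):
    R=cv2.Rodrigues(c["rvec"])[0]; o=-R.T@c["tvec"]
    d=R.T@np.array([(u-c["cx"])/c["fx"],(v-c["cy"])/c["fy"],1]); return o+d*(z-o[2])/d[2]
def box(sx,sy,z0,z1): return np.array([[a*sx/2,b*sy/2,z] for a in(-1,1) for b in(-1,1) for z in(z0,z1)])
def cyl(r,z0,z1): return np.array([[r*np.cos(t),r*np.sin(t),z] for t in np.arange(36)*np.pi/18 for z in(z0,z1)])
def place(p,x,y,w): 
    c,s=np.cos(w),np.sin(w); return p@np.array([[c,s,0],[-s,c,0],[0,0,1]])+[x,y,0]
S=8
def render(c,parts,x,y,w,bb):
    l,t,r,b=bb; m=np.zeros(((b-t)*S,(r-l)*S),np.uint8)
    for p in parts:
        q=(P(c,place(p,x,y,w))-[l,t]+0.5)*S-0.5
        cv2.fillConvexPoly(m,cv2.convexHull(np.round(q*16).astype(np.int32)),1,shift=4)
    return cv2.resize(m.astype(np.float32),(r-l,b-t),interpolation=cv2.INTER_AREA)
def fit(c,reg,parts,x,y,yaws):
    v,u=np.nonzero(reg); bb=[max(u.min()-8,0),max(v.min()-8,0),min(u.max()+9,512),min(v.max()+9,384)]
    T=cv2.GaussianBlur(reg[bb[1]:bb[3],bb[0]:bb[2]].astype(np.float32),(0,0),.7)
    f=lambda a:((cv2.GaussianBlur(render(c,parts,a[0]/100,a[1]/100,a[2],bb),(0,0),.7)-T)**2).sum()
    best=None
    for w in yaws:
        r=minimize(f,[x*100,y*100,w],method="Nelder-Mead",options=dict(initial_simplex=[[x*100,y*100,w],[x*100+1,y*100,w],[x*100,y*100+1,w],[x*100,y*100,w+.25]],xatol=.005,fatol=.01))
        if best is None or r.fun<best.fun: best=r
    return best.x/[100,100,1],best.fun,reg.sum()
STAND=[box(.095,.095,0,.03)]
KEY=[box(.044,.022,.139,.173),cyl(.0095,.02,.14),cyl(.0265,.03,.04)]
E
python3 - <<'E'
from h import *
c=ctrl.camera("top")
for q in ("box_key","small_key","key_stand","housing"):
    for i,d in enumerate(ctrl.trace("top",q)):
        print(q,i,d["bbox"],d["confidence"],d["region"].sum()); np.save(f"m_{q}{i}.npy",d["region"])
c0=c
for n,u,v in(("stand",164,198),("housing",259,192),("small",322,197)): print(n,ray(c,u,v,.03))
E
```

```text
box_key 0 [147.0, 187.5, 171.8, 207.7] 0.77 308
box_key 1 [123.9, 226.0, 158.9, 243.0] 0.66 337
small_key 0 [316.2, 187.5, 337.2, 204.6] 0.63 219
key_stand 0 [144.7, 183.7, 181.4, 215.2] 0.63 545
housing 0 [234.5, 168.5, 282.8, 216.9] 0.71 1333
housing 1 [284.9, 239.7, 319.5, 253.1] 0.68 569
stand [0.53453257 0.26540755 0.03      ]
housing [ 0.55014995 -0.0309967   0.03      ]
small [ 0.53238337 -0.22797449  0.03      ]
```

```bash
python3 - <<'E'
from h import *
c=ctrl.camera("top")
a=c["color"]
kr=np.load("m_box_key0.npy"); sr=np.load("m_key_stand0.npy"); hr=np.load("m_housing0.npy")
yaws=np.arange(0,np.pi,np.pi/6)
k=fit(c,kr,KEY,.535,.265,yaws);print("key",k)
fill=cv2.morphologyEx((kr|sr).astype(np.uint8),cv2.MORPH_CLOSE,np.ones((5,5)))>0
s=fit(c,fill,STAND,.535,.265,yaws[:3]);print("stand",s)
for t in(.010,.012,.015):
    HOUS=[box(.116,.116,0,t),cyl(.0475,0,.118)]
    h=fit(c,hr,HOUS,.55,-.03,yaws[:3]);print("housing",t,h)
# overlay
z=8;big=cv2.resize(a,None,fx=z,fy=z,interpolation=cv2.INTER_CUBIC)
def dr(p,col,closed=True):
    q=((P(c,p)+.5)*z-.5).astype(int); cv2.polylines(big,[q.reshape(-1,1,2)],closed,col,1)
ring=lambda r,zz:np.array([[r*np.cos(t),r*np.sin(t),zz] for t in np.arange(36)*np.pi/18])
sq=lambda x,y,zz:np.array([[x/2,y/2,zz],[-x/2,y/2,zz],[-x/2,-y/2,zz],[x/2,-y/2,zz]])
K=k[0];dr(place(sq(.044,.022,.173),*K),(0,0,255));dr(place(sq(.044,.022,.139),*K),(0,0,255));dr(place(ring(.0265,.03),*K),(0,255,0))
dr(place(sq(.095,.095,.03),*s[0]),(255,0,0));dr(place(ring(.029,.03),*s[0]),(255,0,0))
H=h[0];dr(place(sq(.116,.116,.012),*H),(255,0,0))
for r,zz in((.0475,.118),(.0365,.118),(.0295,.104),(.028,.012)):dr(place(ring(r,zz),*H),(0,0,255))
l=big[175*z:222*z,138*z:188*z];r=big[165*z:220*z,230*z:287*z]
cv2.imwrite("pics/ovl.png",l);cv2.imwrite("pics/ovr.png",r);print(l.shape,r.shape)
E
```

```text
key (array([0.53772935, 0.27315501, 2.51882753]), np.float64(21.53447723388672), np.int64(308))
stand (array([0.53812564, 0.27420008, 1.22011392]), np.float64(22.96976089477539), np.int64(917))
housing 0.01 (array([ 0.54920409, -0.02891723,  0.50341683]), np.float64(5.321692943572998), np.int64(1333))
housing 0.012 (array([ 0.54914799, -0.02897234,  0.50285528]), np.float64(5.633502006530762), np.int64(1333))
housing 0.015 (array([ 0.54890871, -0.02878187,  0.50503327]), np.float64(6.007996559143066), np.int64(1333))
(376, 400, 3) (440, 456, 3)
```

View pics/ovl.png

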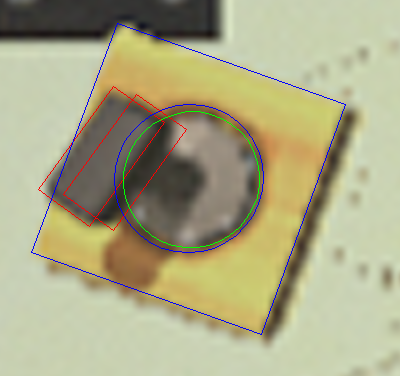

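View pics/ovr.png

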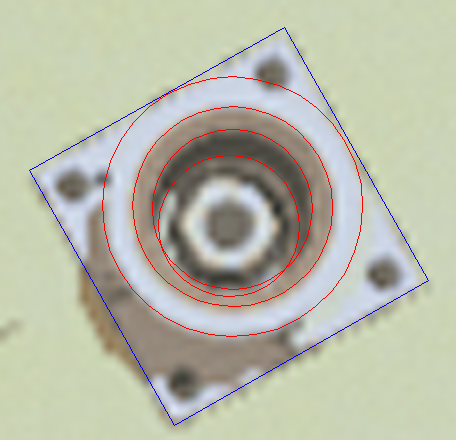

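```bash
cat >> h.py <<'E'
from scipy.spatial.transform import Rotation as Rt
def to(p,yaw=None):
    o=ctrl.get_obs(); w,x,y,z=o["eef_rot"]; R=Rt.from_quat([x,y,z,w]); X=R.as_matrix()
    psi=np.arctan2(X[1,0],X[0,0])
    d=X.T@(np.array(p)-o["eef_pos"])*100
    print("pos",o["eef_pos"].round(4),"psi deg",np.degrees(psi).round(2),"tilt",X[:,2].round(4),"q6",o["q"][5].round(3),"t",round(o["time_s"],2),"F",o["wrist_force"].round(2),"T",o["torque"].round(3),"open",round(o["opening"],3))
    print("tool shift cm",d.round(2),"rz", None if yaw is None else (np.degrees(psi)-yaw).round(2))
E
python3 - <<'E'
from h import *
to([.5372,.272,.303],54.3)
for u,v in((148,237),(190,72)):print(ray(ctrl.camera("top"),u,v,0))
E
```

```text
pos [0.2206 0.531  0.3039] psi deg 67.44 tilt [ 0.  0. -1.] q6 -0.206 t 0.8 F [-0.56 -0.52 -0.31] T [ 0.031 -0.006  0.026] open 1.0
tool shift cm [-11.77  39.17   0.09] rz 13.14
[0.41309913 0.32170925 0.        ]
[0.94702656 0.18919951 0.        ]
```

Request:
move_arm:
  rows: "-1.18 3.92 0 0 0 0 1;-1.18 3.92 0 0 0 0 1;-1.18 3.92 0 0 0 0 1;-1.18 3.92 0 0 0 0 1;-1.18 3.92 0 0 0 0 1;-1.18 3.92 0 0 0 0 1;-1.18 3.92 0 0 0 0 1;-1.18 3.92 0 0 0 0 1;-1.18 3.92 0 0 0 0 1;-1.18 3.92 0 0 0 0 1;0 0 0 0 0 6.6 1;0 0 0 0 0 6.6 1;0 0 0 0 0 0 1;0 0 0 0 0 0 1"

```text
time_s: 2.3
eef_pos: [0.5372, 0.2717, 0.3038]
eef_rot: [-0.0, 0.889, 0.457, -0.0]
wrist_force: [-0.2, -0.4, 0.5]
opening: 1.001
```

```bash
python3 - <<'E'
from h import *
to([.5372,.272,.210],54.3)
for n in("scene","top"): cv2.imwrite(f"pics/{n}1.png",ctrl.camera(n)["color"])
E
```

```text
pos [0.5372 0.2717 0.3038] psi deg 54.42 tilt [-1.e-04 -0.e+00 -1.e+00] q6 -0.679 t 2.3 F [-0.18 -0.36  0.54] T [-0.021 -0.008 -0.023] open 1.001
tool shift cm [ 0.02 -0.02  9.38] rz 0.12
```

View pics/scene1.png

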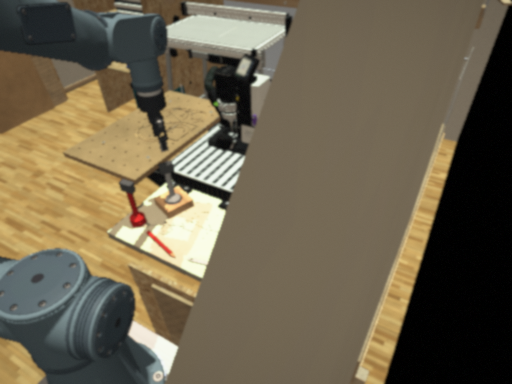

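View pics/top1.png

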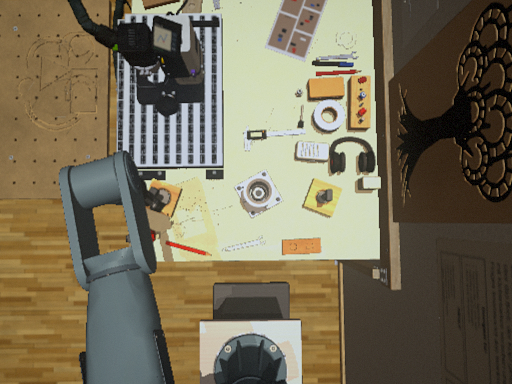

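```bash
python3 - <<'E'
from h import *
c=ctrl.camera("scene")
K=[.5372,.272,2.519];z=8
big=cv2.resize(c["color"],None,fx=z,fy=z,interpolation=cv2.INTER_CUBIC)
sq=lambda x,y,zz:np.array([[x/2,y/2,zz],[-x/2,y/2,zz],[-x/2,-y/2,zz],[x/2,-y/2,zz]])
def dr(p,col): cv2.polylines(big,[((P(c,p)+.5)*z-.5).astype(int).reshape(-1,1,2)],True,col,1)
for zz in(.139,.173): dr(place(sq(.044,.022,zz),*K),(0,0,255))
dr(place(sq(.095,.095,.03),.538,.2742,1.22),(255,0,0))
o=ctrl.get_obs();pp=P(c,[o["eef_pos"]-[0,0,.073]])[0];print(pp)
cv2.circle(big,tuple(((pp+.5)*z).astype(int)),4,(0,255,0),-1)
cv2.imwrite("pics/s2.png",big[125*z:225*z,130*z:200*z][::1][:800])
cv2.imwrite("pics/s2.png",cv2.resize(big[140*z:220*z,135*z:200*z],(480,590)))
E
```

```text
[161.75369718 146.7583879 ]
```

View pics/s2.png

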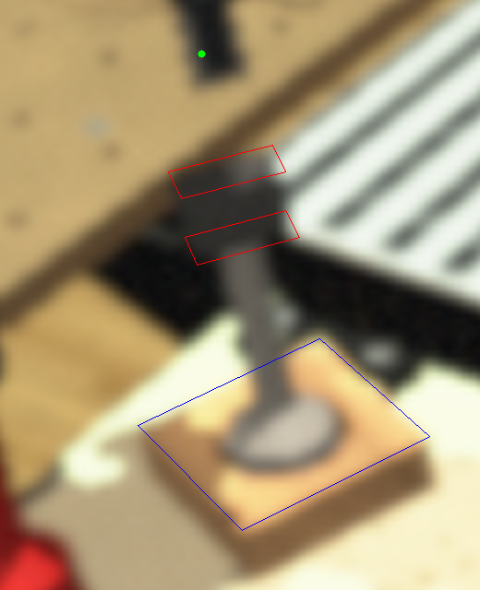

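Request:
move_arm:
  rows: "0 0 3 0 0 0 1;0 0 3 0 0 0 1;0 0 2.4 0 0 0 1;0 0 1 0 0 0 1;0 0 0 0 0 0 0.5;0 0 0 0 0 0 0;0 0 0 0 0 0 0;0 0 0 0 0 0 0;0 0 0 0 0 0 0;0 0 0 0 0 0 0"

```text
time_s: 3.45
eef_pos: [0.5382, 0.2719, 0.2114]
eef_rot: [0.0, 0.89, 0.456, 0.001]
wrist_force: [0.3, -0.0, 5.9]
opening: 0.246
```

```bash
python3 - <<'E'
from h import *
to([.549,-.0289,.39])
E
```

```text
pos [0.5382 0.2719 0.2114] psi deg 54.24 tilt [ 2.7e-03  8.0e-04 -1.0e+00] q6 -0.676 t 3.45 F [ 0.31 -0.    5.87] T [-0.045  0.005 -0.028] open 0.246
tool shift cm [-23.74  18.49 -17.88] rz None
```

Request:
move_arm:
  rows: "0 0 -1 0 0 0 0;0 0 -2 0 0 0 0;0 0 -3 0 0 0 0;0 0 -3 0 0 0 0;0 0 -3 0 0 0 0;0 0 -2 0 0 0 0;0 0 -1 0 0 0 0;0 0 0 0 0 0 0;0 0 0 0 0 0 0;0 0 0 0 0 0 0"

```text
time_s: 4.45
eef_pos: [0.5366, 0.2714, 0.3577]
eef_rot: [-0.0, 0.89, 0.456, -0.002]
wrist_force: [-0.5, -0.5, -5.6]
opening: 0.248
```

```bash
python3 - <<'E'
from h import *
to([.549,-.0289,.36])
for n in("scene","top"):
  c=ctrl.camera(n);z=6
  big=cv2.resize(c["color"],None,fx=z,fy=z,interpolation=cv2.INTER_CUBIC)
  def dr(p,col): cv2.polylines(big,[((P(c,p)+.5)*z-.5).astype(int).reshape(-1,1,2)],True,col,1)
  o=ctrl.get_obs();e=o["eef_pos"]
  zb=e[2]-.2034
  for r,zz in((.0265,0),(.0265,.02),(.0095,.06),(.0095,.12)): dr([[e[0]+r*np.cos(t),e[1]+r*np.sin(t),zb+zz] for t in np.arange(36)*np.pi/18],(0,0,255))
  u,v=P(c,[[e[0],e[1],zb+.08]])[0].astype(int);u=max(u,50);v=max(v,48)
  cv2.imwrite(f"pics/{n}3.png",big[(v-48)*z:(v+48)*z,(u-50)*z:(u+50)*z])
E
```

```text
pos [0.5366 0.2714 0.3577] psi deg 54.23 tilt [-0.0037 -0.001  -1.    ] q6 -0.675 t 4.45 F [-0.49 -0.54 -5.57] T [-0.033  0.052 -0.022] open 0.248
tool shift cm [-23.64  18.56  -0.21] rz None
```

View pics/scene3.png

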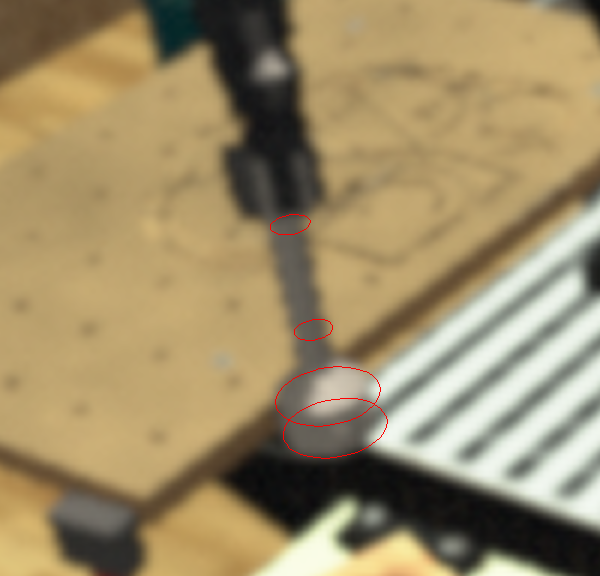

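View pics/top3.png

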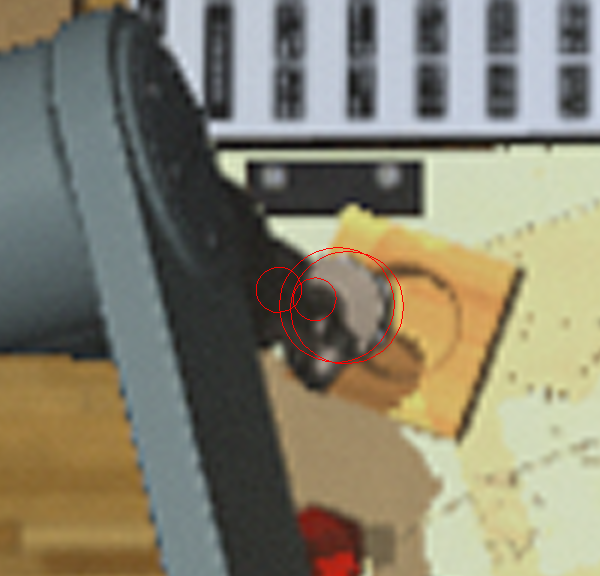

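```bash
python3 - <<'E'
from h import *
ims=[]
for n,(u,v) in(("scene",(174,160)),("top",(150,205))):
  c=ctrl.camera(n);z=12
  o=ctrl.get_obs();e=o["eef_pos"]
  zb=e[2]-.2034
  uv=P(c,[[e[0],e[1],zb+h] for h in(0,.02,.08,.12,.148)]);print(n,uv.round(1))
  u,v=uv[1].astype(int)
  cr=cv2.resize(c["color"][v-25:v+20,u-16:u+16],None,fx=z,fy=z,interpolation=cv2.INTER_CUBIC)
  for p,r in zip(uv[:2],(0,0.02)):
    for a in np.arange(0,6.28,.1):
      q=((P(c,[[e[0]+.0265*np.cos(a),e[1]+.0265*np.sin(a),zb+r]])[0]-[u-16,v-25]+.5)*z).astype(int); cv2.circle(cr,tuple(q),1,(0,0,255),-1)
  ims.append(cr)
  for d in ctrl.trace(n,"box_key"): print(d["bbox"],d["confidence"],d["region"].sum())
cv2.imwrite("pics/z4.png",np.hstack(ims))
E
```

```text
scene [[166.5 167.7]
 [165.3 162.3]
 [161.6 145.6]
 [159.  133.8]
 [157.  125.2]]
[148.7, 121.0, 174.4, 176.0] 0.83 413
[119.4, 180.3, 148.3, 230.7] 0.81 570
top [[152.3 194.7]
 [150.6 194.2]
 [145.  192.8]
 [140.9 191.7]
 [137.9 191. ]]
[144.1, 226.5, 160.4, 241.6] 0.69 123
[146.0, 187.8, 160.5, 202.5] 0.51 121
[316.7, 186.4, 333.8, 201.8] 0.2 154
```

View pics/z4.png

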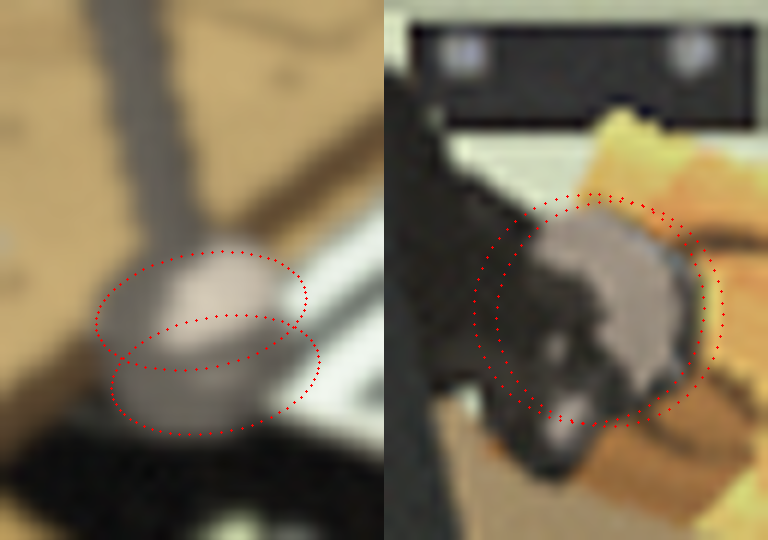

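```bash
cat > fitkey.py <<'E'
from h import *
def model(c,e,psi,L,a,dx,dy,th,bb):
    # key frame: axis dir tilt th about tool x ; offset at grip a along tool y ; camera-bias shift dx,dy px
    X=np.array([np.cos(psi),np.sin(psi),0]);Y=np.array([np.sin(psi),-np.cos(psi),0]);Z=np.array([0,0,-1.])
    ax=-Z*np.cos(th)+Y*np.sin(th); kx=Y*np.cos(th)+Z*np.sin(th)
    o=e+Z*(L)+0; g=e+Z*(L-.148)+Y*a; org=g-ax*.148
    parts=[cyl(.0265,0,.021),np.vstack([cyl(.0265,.021,.0211),cyl(.0095,.04,.041)]),cyl(.0095,.03,.13)]
    l,t,r,b=bb;m=np.zeros(((b-t)*S,(r-l)*S),np.uint8)
    for p in parts:
        w=org+p[:,:1]*kx+p[:,1:2]*X+p[:,2:]*ax
        q=(P(c,w)-[l,t]+[dx,dy]+0.5)*S-.5
        cv2.fillConvexPoly(m,cv2.convexHull(np.round(q*16).astype(np.int32)),1,shift=4)
    return cv2.resize(m.astype(np.float32),(r-l,b-t),interpolation=cv2.INTER_AREA),org
E
python3 - <<'E'
from fitkey import *
o=ctrl.get_obs();e=o["eef_pos"];psi=np.radians(54.24)
c=ctrl.camera("scene");d=[d for d in ctrl.trace("scene","box_key")]
for x in d: print(x["bbox"],x["confidence"])
reg=max(d,key=lambda x:-abs(x["bbox"][0]-149))["region"]
bb=[145,139,190,185];T=reg[bb[1]:bb[3],bb[0]:bb[2]].astype(np.float32)
print('\n'.join(''.join('#' if v else '.' for v in r) for r in T))
f=lambda p:((model(c,e,psi,.2034,p[0]/100,0,0,p[1]/10,bb)[0]-T)**2).sum()
r=minimize(f,[0,0],method="Nelder-Mead",options=dict(initial_simplex=[[0,0],[.5,0],[0,.5]]));print("scene a cm, th/10",r.x,r.fun,f([0,0]))
for dx in(-1,-.5,0,.5,1):
  f=lambda p:((model(c,e,psi,.2034,0,p[0],p[1],0,bb)[0]-T)**2).sum()
r=minimize(f,[0,0],method="Nelder-Mead",options=dict(initial_simplex=[[0,0],[.5,0],[0,.5]]));print("pure px shift",r.x,r.fun)
E
```

```text
[149.3, 121.5, 171.9, 173.8] 0.76
[119.3, 181.6, 151.4, 233.4] 0.75
............#######..........................
............#######..........................
............#######..........................
............#######..........................
.............######..........................
.............#######.........................
.............#######.........................
.............#######.........................
..............######.........................
..............######.........................
..............#######........................
..............#######........................
..............#######........................
...............######........................
...............#######.......................
...............#######.......................
...............########......................
...............#########.....................
...............###########...................
..............#############..................
.............###############.................
............################.................
............########
[... 507 characters left out ...]
###.....................
.............................................
.............................................
.............................................
.............................................
.............................................
.............................................
.............................................
.............................................
.............................................
.............................................
.............................................
.............................................
scene a cm, th/10 [-0.20012569 -0.08052778] 21.230224609375 31.011475
pure px shift [-0.5176158 -0.3177712] 17.225830078125
```

Request:
move_arm:
  rows: "-1.18 0.94 0 0 0 0 0;-2.36 1.87 0 0 0 0 0;-2.36 1.87 0 0 0 0 0;-2.36 1.87 0 0 0 0 0;-2.36 1.87 0 0 0 0 0;-2.36 1.87 0 0 0 0 0;-2.36 1.87 0 0 0 0 0;-2.36 1.87 0 0 0 0 0;-2.36 1.87 0 0 0 0 0;-2.36 1.87 0 0 0 0 0;-1.18 0.94 0 0 0 0 0;0 0 0 0 0 0 0;0 0 0 0 0 0 0;0 0 0 0 0 0 0"

```text
time_s: 6.25
eef_pos: [0.5511, -0.0284, 0.3599]
eef_rot: [-0.0, 0.89, 0.456, 0.0]
wrist_force: [-0.7, 1.0, -5.0]
opening: 0.243
```

```bash
python3 - <<'E'
from h import *
to([.549+.0012,-.0289-.0009,.36])
ims=[]
c=ctrl.camera("top");z=8
H=[.549,-.0289]
e=ctrl.get_obs()["eef_pos"];zb=e[2]-.2034
big=cv2.resize(c["color"],None,fx=z,fy=z,interpolation=cv2.INTER_CUBIC)
def ring(x,y,r,zz,col):
  q=((P(c,[[x+r*np.cos(t),y+r*np.sin(t),zz] for t in np.arange(60)*np.pi/30])+.5)*z-.5).astype(int); cv2.polylines(big,[q.reshape(-1,1,2)],True,col,1)
ring(*H,.0475,.118,(255,0,0));ring(e[0]-.0012,e[1]+.0009,.0265,zb,(0,0,255));ring(e[0]-.0012,e[1]+.0009,.0265,zb+.021,(0,0,255))
cv2.imwrite("pics/h5.png",big[160*z:220*z,215*z:290*z])
E
```

```text
pos [ 0.5511 -0.0284  0.3599] psi deg 54.28 tilt [-1.e-04  5.e-04 -1.e+00] q6 -1.214 t 6.25 F [-0.67  0.96 -4.99] T [-0.013 -0.001  0.018] open 0.243
tool shift cm [-0.17  0.01 -0.01] rz None
```

View pics/h5.png

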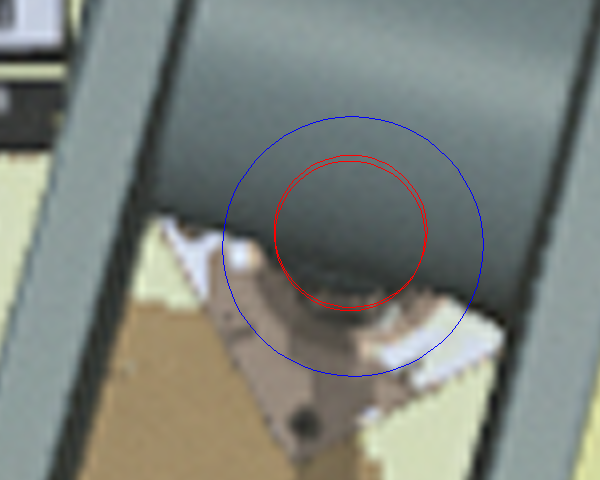

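Request:
move_arm:
  rows: "-0.15 0 1 0 0 0 0;0 0 1 0 0 0 0;0 0 1 0 0 0 0;0 0 0.5 0 0 0 0;0 0 0.5 0 0 0 0;0 0 0.5 0 0 0 0;0 0 0.5 0 0 0 0;0 0 0.5 0 0 0 0;0 0 0.5 0 0 0 0;0 0 0 0 0 0 0;0 0 0 0 0 0 0"

```text
time_s: 7.4
eef_pos: [0.5504, -0.0304, 0.2998]
eef_rot: [-0.0, 0.89, 0.456, -0.0]
wrist_force: [-0.1, -0.3, -5.8]
opening: 0.251
```

```bash
python3 - <<'E'
from h import *
to([.5502,-.0298,.236])
E
```

```text
pos [ 0.5504 -0.0304  0.2998] psi deg 54.23 tilt [-1.e-04  0.e+00 -1.e+00] q6 -1.217 t 7.4 F [-0.06 -0.26 -5.85] T [-0.032 -0.019 -0.027] open 0.251
tool shift cm [ 0.04 -0.05  6.38] rz None
```

Request:
move_arm:
  rows: "0 0 0.4 0 0 0 0;0 0 0.4 0 0 0 0;0 0 0.4 0 0 0 0;0 0 0.4 0 0 0 0;0 0 0.4 0 0 0 0;0 0 0.4 0 0 0 0;0 0 0.4 0 0 0 0;0 0 0.4 0 0 0 0;0 0 0.4 0 0 0 0;0 0 0.4 0 0 0 0;0 0 0 0 0 0 0"

```text
time_s: 8.5
eef_pos: [0.55, -0.0303, 0.2591]
eef_rot: [-0.0, 0.89, 0.456, -0.0]
wrist_force: [-0.1, -0.3, -5.2]
opening: 0.249
```

```bash
python3 - <<'E'
from h import *
to([.5502,-.0298,.236])
E
```

```text
pos [ 0.55   -0.0303  0.2591] psi deg 54.24 tilt [-1.3e-03  4.0e-04 -1.0e+00] q6 -1.217 t 8.5 F [-0.14 -0.34 -5.17] T [ 0.008  0.075 -0.056] open 0.249
tool shift cm [ 0.06 -0.01  2.31] rz None
```

Request:
move_arm:
  rows: "0 0 0.3 0 0 0 0;0 0 0.3 0 0 0 0;0 0 0.3 0 0 0 0;0 0 0.3 0 0 0 0;0 0 0.3 0 0 0 0;0 0 0.2 0 0 0 0;0 0 0 0 0 0 0"

```text
time_s: 9.2
eef_pos: [0.5502, -0.0304, 0.2425]
eef_rot: [-0.0, 0.89, 0.456, -0.0]
wrist_force: [0.6, 0.6, -5.5]
opening: 0.245
```

```bash
python3 - <<'E'
from h import *
to([.5502,-.0298,.236])
E
```

```text
pos [ 0.5502 -0.0304  0.2425] psi deg 54.24 tilt [-7.e-04  2.e-04 -1.e+00] q6 -1.217 t 9.2 F [ 0.59  0.65 -5.48] T [ 0.001 -0.021  0.044] open 0.245
tool shift cm [ 0.05 -0.03  0.65] rz None
```

Now feel for the nut in small steps.

Request:
move_arm:
  rows: "0 0 0.1 0 0 0 0;0 0 0.1 0 0 0 0;0 0 0.1 0 0 0 0;0 0 0.1 0 0 0 0;0 0 0.1 0 0 0 0;0 0 0 0 0 0 0"

```text
time_s: 9.8
eef_pos: [0.5502, -0.0304, 0.2377]
eef_rot: [-0.0, 0.89, 0.456, -0.0]
wrist_force: [0.9, -0.2, -4.8]
opening: 0.25
```

```bash
python3 - <<'E'
from h import *
to([.5502,-.0298,.236])
E
```

```text
pos [ 0.5502 -0.0304  0.2377] psi deg 54.24 tilt [-3.e-04  1.e-04 -1.e+00] q6 -1.217 t 9.8 F [ 0.91 -0.19 -4.85] T [-0.007  0.002 -0.018] open 0.25
tool shift cm [ 0.05 -0.04  0.17] rz None
```

Request:
move_arm:
  rows: "0 0 0.1 0 0 0 0;0 0 0.1 0 0 0 0;0 0 0 0 0 0 0"

```text
time_s: 10.1
eef_pos: [0.5507, -0.0305, 0.2367]
eef_rot: [0.0, 0.89, 0.456, 0.0]
wrist_force: [-1.8, 0.8, -0.1]
opening: 0.253
```

Request:
move_arm:
  rows: "0 0 0.1 0 0 0 0;0 0 0 0 0 0 0"

```text
time_s: 10.3
eef_pos: [0.5509, -0.0306, 0.2363]
eef_rot: [0.001, 0.89, 0.456, 0.001]
wrist_force: [-1.6, 0.4, 6.2]
opening: 0.251
```

Request:
move_arm:
  rows: "0 0 0 0 0 2 0;0 0 0 0 0 2 0;0 0 0 0 0 2 0;0 0 0 0 0 2 0;0 0 0 0 0 2 0;0 0 0 0 0 0 0"

```text
time_s: 10.9
eef_pos: [0.5505, -0.031, 0.2362]
eef_rot: [0.001, 0.927, 0.376, -0.0]
wrist_force: [-3.8, -1.5, 5.7]
opening: 0.247
```

```bash
python3 - <<'E'
from h import *
to([.5502,-.0298,.236])
E
```

```text
pos [ 0.5505 -0.031   0.2362] psi deg 44.2 tilt [ 3.0e-04 -1.6e-03 -1.0e+00] q6 -1.042 t 10.9 F [-3.77 -1.52  5.72] T [-0.366  1.13   0.073] open 0.247
tool shift cm [ 0.07 -0.11  0.02] rz None
```

Request:
move_arm:
  rows: "-0.08 -0.02 0 0 0 2 0;0 0 0 0 0 2 0;0 0 0 0 0 2 0;0 0 0 0 0 2 0;0 0 0 0 0 2 0;0 0 0 0 0 0 0"

```text
time_s: 11.5
eef_pos: [0.5498, -0.0312, 0.2358]
eef_rot: [0.0, 0.956, 0.294, 0.0]
wrist_force: [-2.8, -1.7, 4.2]
opening: 0.248
```

```bash
python3 - <<'E'
from h import *
to([.5502,-.0298,.236])
E
```

```text
pos [ 0.5498 -0.0312  0.2358] psi deg 34.23 tilt [ 5.e-04 -9.e-04 -1.e+00] q6 -0.869 t 11.5 F [-2.83 -1.7   4.21] T [-0.201  0.887  0.048] open 0.248
tool shift cm [ 0.11 -0.09 -0.02] rz None
```

Request:
move_arm:
  rows: "-0.03 0 0.03 0 0 2 0;0 0 0 0 0 2 0;0 0 0 0 0 2 0;0 0 0 0 0 2 0;0 0 0 0 0 2 0;0 0 0 0 0 0 0"

```text
time_s: 12.1
eef_pos: [0.5491, -0.0309, 0.2337]
eef_rot: [-0.0, 0.978, 0.21, -0.0]
wrist_force: [1.2, -0.2, -4.8]
opening: 0.247
```

```bash
python3 - <<'E'
from h import *
to([.5502,-.0298,.236])
E
```

```text
pos [ 0.5491 -0.0309  0.2337] psi deg 24.26 tilt [-9.e-04  4.e-04 -1.e+00] q6 -0.696 t 12.1 F [ 1.17 -0.24 -4.79] T [-0.074  0.015 -0.025] open 0.247
tool shift cm [ 0.15 -0.06 -0.23] rz None
```

Request:
move_arm:
  rows: "0 0 0.1 0 0 0 0;0 0 0.1 0 0 0 0;0 0 0.1 0 0 0 0;0 0 0 0 0 0 0"

```text
time_s: 12.5
eef_pos: [0.5493, -0.031, 0.2313]
eef_rot: [-0.0, 0.978, 0.21, -0.0]
wrist_force: [-1.4, 0.0, -5.2]
opening: 0.25
```

```bash
python3 - <<'E'
from h import *
to([.5502,-.0298,.223])
E
```

```text
pos [ 0.5493 -0.031   0.2313] psi deg 24.25 tilt [-4.e-04  1.e-04 -1.e+00] q6 -0.695 t 12.5 F [-1.36  0.04 -5.17] T [-0.179  0.096  0.043] open 0.25
tool shift cm [ 0.13 -0.07  0.83] rz None
```

Request:
move_arm:
  rows: "0 0 0.1 0 0 0 0;0 0 0.1 0 0 0 0;0 0 0.1 0 0 0 0;0 0 0.1 0 0 0 0;0 0 0 0 0 0 0"

```text
time_s: 13.0
eef_pos: [0.5493, -0.031, 0.2274]
eef_rot: [-0.0, 0.978, 0.21, -0.0]
wrist_force: [-0.7, -0.1, -5.8]
opening: 0.252
```

```bash
python3 - <<'E'
from h import *
to([.5502,-.0298,.223])
E
```

```text
pos [ 0.5493 -0.031   0.2274] psi deg 24.24 tilt [-2.e-04  1.e-04 -1.e+00] q6 -0.695 t 13.0 F [-0.66 -0.12 -5.75] T [-0.132  0.142  0.021] open 0.252
tool shift cm [ 0.13 -0.07  0.44] rz None
```

Request:
move_arm:
  rows: "0 0 0.1 0 0 0 0;0 0 0.1 0 0 0 0;0 0 0.1 0 0 0 0;0 0 0.1 0 0 0 0;0 0 0 0 0 0 0"

```text
time_s: 13.5
eef_pos: [0.5493, -0.031, 0.2234]
eef_rot: [-0.0, 0.978, 0.21, -0.0]
wrist_force: [-0.7, -0.1, -5.8]
opening: 0.251
```

Request:
move_arm:
  rows: "0 0 0.1 0 0 0 0;0 0 0 0 0 0 0"

```text
time_s: 13.7
eef_pos: [0.5495, -0.031, 0.2229]
eef_rot: [0.0, 0.978, 0.21, 0.0]
wrist_force: [-1.6, 0.5, -1.1]
opening: 0.245
```

```bash
python3 - <<'E'
from h import *
to([.5502,-.0298,.223])
E
```

```text
pos [ 0.5495 -0.031   0.2229] psi deg 24.24 tilt [ 2.e-04 -0.e+00 -1.e+00] q6 -0.695 t 13.7 F [-1.63  0.47 -1.11] T [-0.019  0.536  0.027] open 0.245
tool shift cm [ 0.11 -0.08 -0.01] rz None
```

Request:
move_arm:
  rows: "0 0 0 0 0 3 0;0 0 0 0 0 3 0;0 0 0 0 0 3 0;0 0 0 0 0 3 0;0 0 0 0 0 3 0;0 0 0 0 0 0 0"

```text
time_s: 14.3
eef_pos: [0.5492, -0.031, 0.2229]
eef_rot: [0.0, 0.997, 0.081, -0.0]
wrist_force: [-3.9, 0.3, 0.4]
opening: 0.249
```

```bash
python3 - <<'E'
from h import *
to([.5502,-.0298,.223])
E
```

```text
pos [ 0.5492 -0.031   0.2229] psi deg 9.24 tilt [-7.e-04 -2.e-04 -1.e+00] q6 -0.433 t 14.3 F [-3.88  0.34  0.37] T [-0.051  1.055  0.268] open 0.249
tool shift cm [ 0.12 -0.1  -0.01] rz None
```

Request:
move_arm:
  rows: "-0.05 0 0 0 0 3 0;0 0 0 0 0 3 0;0 0 0 0 0 3 0;0 0 0 0 0 3 0;0 0 0 0 0 3 0;0 0 0 0 0 0 0"

```text
time_s: 14.9
eef_pos: [0.5488, -0.031, 0.2229]
eef_rot: [-0.0, 0.999, -0.05, -0.0]
wrist_force: [-4.2, -0.1, 0.3]
opening: 0.25
```

```bash
python3 - <<'E'
from h import *
to([.5502,-.0298,.223])
E
```

```text
pos [ 0.5488 -0.031   0.2229] psi deg -5.7 tilt [-4.e-04  1.e-04 -1.e+00] q6 -0.173 t 14.9 F [-4.22 -0.11  0.33] T [0.062 1.123 0.277] open 0.25
tool shift cm [ 0.13 -0.13 -0.01] rz None
```

Request:
move_arm:
  rows: "-0.06 0 0 0 0 3 0;0 0 0 0 0 3 0;0 0 0 0 0 3 0;0 0 0 0 0 0 0"

```text
time_s: 15.3
eef_pos: [0.5484, -0.031, 0.2229]
eef_rot: [-0.0, 0.992, -0.128, 0.0]
wrist_force: [-3.7, 1.1, 1.3]
opening: 0.248
```

```bash
python3 - <<'E'
from h import *
to([.5502,-.0298,.223])
E
```

```text
pos [ 0.5484 -0.031   0.2229] psi deg -14.66 tilt [ 2.e-04  1.e-04 -1.e+00] q6 -0.017 t 15.3 F [-3.74  1.15  1.34] T [0.163 0.889 0.317] open 0.248
tool shift cm [ 0.15 -0.16 -0.01] rz None
```

Request:
move_arm:
  rows: "0 0 0 0 0 2 0;0 0 0 0 0 2 0;0 0 0 0 0 2 0;0 0 0 0 0 0 0"

```text
time_s: 15.7
eef_pos: [0.5483, -0.0309, 0.2229]
eef_rot: [-0.0, 0.984, -0.179, 0.0]
wrist_force: [-3.5, -0.2, 1.5]
opening: 0.246
```

```bash
python3 - <<'E'
from h import *
to([.5502,-.0298,.223])
E
```

```text
pos [ 0.5483 -0.0309  0.2229] psi deg -20.62 tilt [ 1.e-04  1.e-04 -1.e+00] q6 0.087 t 15.7 F [-3.51 -0.23  1.52] T [0.219 1.038 0.257] open 0.246
tool shift cm [ 0.13 -0.17 -0.01] rz None
```

Request:
move_arm:
  rows: "0 0 0 0 0 2 0;0 0 0 0 0 2 0;0 0 0 0 0 2 0;0 0 0 0 0 0 0"

```text
time_s: 16.1
eef_pos: [0.5483, -0.0309, 0.2229]
eef_rot: [-0.0, 0.973, -0.23, -0.0]
wrist_force: [-3.8, 1.3, 2.3]
opening: 0.247
```

```bash
python3 - <<'E'
from h import *
to([.5502,-.0298,.223])
E
```

```text
pos [ 0.5483 -0.0309  0.2229] psi deg -26.63 tilt [ 0.e+00  3.e-04 -1.e+00] q6 0.192 t 16.1 F [-3.8   1.32  2.26] T [0.364 1.113 0.308] open 0.247
tool shift cm [ 0.12 -0.18 -0.01] rz None
```

Request:
move_arm:
  rows: "0 0 0 0 0 2 0;0 0 0 0 0 2 0;0 0 0 0 0 2 0;0 0 0 0 0 0 0"

```text
time_s: 16.5
eef_pos: [0.5483, -0.0309, 0.2229]
eef_rot: [-0.0, 0.96, -0.281, 0.0]
wrist_force: [-5.3, 1.3, 4.0]
opening: 0.25
```

```bash
python3 - <<'E'
from h import *
to([.5502,-.0298,.223])
E
```

```text
pos [ 0.5483 -0.0309  0.2229] psi deg -32.64 tilt [ 1.e-04  3.e-04 -1.e+00] q6 0.297 t 16.5 F [-5.34  1.27  3.96] T [0.495 1.11  0.319] open 0.25
tool shift cm [ 0.1  -0.19 -0.01] rz None
```

Request:
move_arm:
  rows: "-0.05 0.03 0 0 0 2 0;0 0 0 0 0 2 0;0 0 0 0 0 2 0;0 0 0 0 0 0 0"

```text
time_s: 16.9
eef_pos: [0.5479, -0.0309, 0.2228]
eef_rot: [-0.0, 0.944, -0.331, 0.0]
wrist_force: [-3.4, 1.1, 3.1]
opening: 0.246
```

```bash
python3 - <<'E'
from h import *
to([.5502,-.0298,.223])
E
```

```text
pos [ 0.5479 -0.0309  0.2228] psi deg -38.64 tilt [ 6.e-04  3.e-04 -1.e+00] q6 0.401 t 16.9 F [-3.4   1.05  3.06] T [0.508 0.916 0.352] open 0.246
tool shift cm [ 0.11 -0.22 -0.02] rz None
```

Torque may be starting to rise; 2 rows at a time.

Request:
move_arm:
  rows: "0 0 0 0 0 2 0;0 0 0 0 0 2 0;0 0 0 0 0 0 0"

```text
time_s: 17.2
eef_pos: [0.5479, -0.0308, 0.2229]
eef_rot: [-0.0, 0.932, -0.363, 0.0]
wrist_force: [-2.3, 1.5, 3.7]
opening: 0.245
```

```bash
python3 - <<'E'
from h import *
to([.5502,-.0298,.223])
E
```

```text
pos [ 0.5479 -0.0308  0.2229] psi deg -42.63 tilt [ 6.e-04  2.e-04 -1.e+00] q6 0.471 t 17.2 F [-2.35  1.47  3.65] T [0.624 0.922 0.54 ] open 0.245
tool shift cm [ 0.1  -0.23 -0.01] rz None
```

Request:
move_arm:
  rows: "0 0 0 0 0 2 0;0 0 0 0 0 0 0;0 0 0 0 0 0 0;0 0 0 0 0 0 0"

```text
time_s: 17.6
eef_pos: [0.5479, -0.0309, 0.2228]
eef_rot: [-0.0, 0.925, -0.38, 0.0]
wrist_force: [-4.1, 2.4, 5.1]
opening: 0.25
```

```bash
python3 - <<'E'
from h import *
for i in range(3):
  ctrl.camera("scene"); to([.5502,-.0298,.223])
E
```

```text
pos [ 0.5479 -0.0309  0.2228] psi deg -44.69 tilt [ 5.e-04  1.e-04 -1.e+00] q6 0.507 t 17.65 F [-1.84  2.89  5.4 ] T [0.783 0.946 0.567] open 0.255
tool shift cm [ 0.09 -0.24 -0.02] rz None
pos [ 0.5479 -0.0309  0.2228] psi deg -44.71 tilt [ 5.e-04  1.e-04 -1.e+00] q6 0.507 t 17.7 F [-2.43  3.63  5.94] T [0.823 0.957 0.566] open 0.251
tool shift cm [ 0.09 -0.24 -0.02] rz None
pos [ 0.5479 -0.0309  0.2228] psi deg -44.71 tilt [ 5.e-04  2.e-04 -1.e+00] q6 0.507 t 17.75 F [-3.52  2.95  4.8 ] T [0.796 0.927 0.566] open 0.252
tool shift cm [ 0.09 -0.24 -0.02] rz None
```

Request:
move_arm:
  rows: "0 0 0 0 0 -4 0;0 0 0 0 0 -4 0;0 0 -0.08 0 0 -4 0;0 0 0 0 0 -4 0;0 0 0 0 0 -2 0;0 0 0 0 0 0 0;0 0 0 0 0 0 0"

```text
time_s: 18.45
eef_pos: [0.5477, -0.0312, 0.2229]
eef_rot: [0.0, 0.973, -0.232, -0.0]
wrist_force: [-0.0, 1.0, -1.9]
opening: 0.246
```

```bash
python3 - <<'E'
from h import *
to([.5502,-.0298,.223])
E
```

```text
pos [ 0.5477 -0.0312  0.2229] psi deg -26.84 tilt [-1.e-04  0.e+00 -1.e+00] q6 0.195 t 18.45 F [-0.04  1.03 -1.91] T [0.344 0.308 0.005] open 0.246
tool shift cm [ 0.16 -0.24 -0.01] rz None
```

Request:
move_arm:
  rows: "0 0 -0.2 0 0 0 0;0 0 -0.2 0 0 0 0;0 0 -0.2 0 0 0 0;0 0 0 0 0 0 0"

```text
time_s: 18.85
eef_pos: [0.5477, -0.0311, 0.2295]
eef_rot: [0.0, 0.973, -0.231, 0.0]
wrist_force: [-0.5, 0.8, -4.9]
opening: 0.249
```

```bash
python3 - <<'E'
from h import *
to([.5502,-.0298,.223])
E
```

```text
pos [ 0.5477 -0.0311  0.2295] psi deg -26.77 tilt [-0.e+00 -1.e-04 -1.e+00] q6 0.194 t 18.85 F [-0.48  0.76 -4.88] T [0.099 0.17  0.022] open 0.249
tool shift cm [ 0.17 -0.23  0.65] rz None
```

Request:
move_arm:
  rows: "0 0 -0.4 0 0 0 0;0 0 -0.4 0 0 0 0;0 0 -0.4 0 0 0 0;0 0 -0.8 0 0 0 0;0 0 -1 0 0 0 0;0 0 -1 0 0 0 0;0 0 -1 0 0 0 0;0 0 -1 0 0 0 0;0 0 -1.5 0 0 0 0;0 0 -1.5 0 0 0 0;0 0 -1.5 0 0 0 0;0 0 -1.5 0 0 0 0;0 0 -1.2 0 0 0 0;0 0 0 0 0 0 0;0 0 0 0 0 0 0"

```text
time_s: 20.35
eef_pos: [0.5477, -0.031, 0.3614]
eef_rot: [-0.0, 0.973, -0.231, 0.0]
wrist_force: [-0.3, -0.2, -5.2]
opening: 0.249
```

```bash
python3 - <<'E'
from h import *
to([.538,.273,.36],54.24)
E
```

```text
pos [ 0.5477 -0.031   0.3614] psi deg -26.76 tilt [ 1.e-04 -0.e+00 -1.e+00] q6 0.194 t 20.35 F [-0.33 -0.21 -5.16] T [-0.006  0.046  0.034] open 0.249
tool shift cm [-14.55 -26.71   0.14] rz -81.0
```

Request:
move_arm:
  rows: "-0.7 -1.3 0 0 0 0 0;-1.4 -2.6 0 0 0 0 0;-1.4 -2.6 0 0 0 0 0;-1.4 -2.6 0 0 0 0 0;-1.4 -2.6 0 0 0 0 0;-1.4 -2.6 0 0 0 0 0;-1.4 -2.6 0 0 0 0 0;-1.4 -2.6 0 0 0 0 0;-1.4 -2.6 0 0 0 0 0;-1.4 -2.6 0 0 0 0 0;-0.7 -1.3 0 0 0 0 0;0 0 0 0 0 0 0"

```text
time_s: 21.55
eef_pos: [0.5388, 0.2664, 0.3602]
eef_rot: [0.0, 0.973, -0.23, -0.001]
wrist_force: [0.3, -0.3, -5.4]
opening: 0.242
```

Request:
move_arm:
  rows: "0 0 0 0 0 -4 0;0 0 0 0 0 -7 0;0 0 0 0 0 -7 0;0 0 0 0 0 -7 0;0 0 0 0 0 -7 0;0 0 0 0 0 -7 0;0 0 0 0 0 -7 0;0 0 0 0 0 -7 0;0 0 0 0 0 -7 0;0 0 0 0 0 -7 0;0 0 0 0 0 -7 0;0 0 0 0 0 -7 0;0 0 0 0 0 0 0;0 0 0 0 0 0 0"

```text
time_s: 22.95
eef_pos: [0.5398, 0.2635, 0.361]
eef_rot: [0.0, 0.891, 0.454, -0.0]
wrist_force: [-0.6, 0.1, -5.1]
opening: 0.246
```

```bash
python3 - <<'E'
from h import *
to([.539,.2727,.36],54.24)
E
```

```text
pos [0.5398 0.2635 0.361 ] psi deg 54.01 tilt [-7.e-04 -5.e-04 -1.e+00] q6 -0.686 t 22.95 F [-0.59  0.08 -5.09] T [-0.012 -0.004 -0.027] open 0.246
tool shift cm [ 0.7 -0.6  0.1] rz -0.23
```

Request:
move_arm:
  rows: "0.35 -0.3 1 0 0 0 0;0.35 -0.3 2 0 0 0 0;0 0 2 0 0 0 0;0 0 2 0 0 0 0;0 0 1.5 0 0 0 0;0 0 0.5 0 0 0 0;0 0 0 0 0 0 0;0 0 0 0 0 0 0"

```text
time_s: 23.75
eef_pos: [0.5395, 0.2735, 0.2723]
eef_rot: [0.0, 0.89, 0.456, 0.001]
wrist_force: [0.1, 0.6, -4.6]
opening: 0.255
```

```bash
python3 - <<'E'
from h import *
to([.539,.2727,.2414],54.24)
ims=[]
o=ctrl.get_obs();e=o["eef_pos"];zb=e[2]-.2034
kx,ky=e[0]-.0015,e[1]+.0011
for n in("scene","top"):
  c=ctrl.camera(n);z=10
  big=cv2.resize(c["color"],None,fx=z,fy=z,interpolation=cv2.INTER_CUBIC)
  def ring(x,y,r,zz,col):
    q=((P(c,[[x+r*np.cos(t),y+r*np.sin(t),zz] for t in np.arange(60)*np.pi/30])+.5)*z-.5).astype(int); cv2.polylines(big,[q.reshape(-1,1,2)],True,col,1)
  ring(kx,ky,.0265,zb,(0,0,255));ring(.538,.2742,.029,.03,(255,0,0))
  u,v=P(c,[[kx,ky,zb]])[0].astype(int)
  ims.append(big[(v-27)*z:(v+27)*z,(u-20)*z:(u+20)*z])
cv2.imwrite("pics/ret6.png",np.hstack(ims))
E
```

```text
pos [0.5395 0.2735 0.2723] psi deg 54.22 tilt [ 1.5e-03  4.0e-04 -1.0e+00] q6 -0.673 t 23.75 F [ 0.05  0.56 -4.63] T [ 0.085 -0.061 -0.024] open 0.255
tool shift cm [-0.1   0.    3.09] rz -0.02
```

View pics/ret6.png

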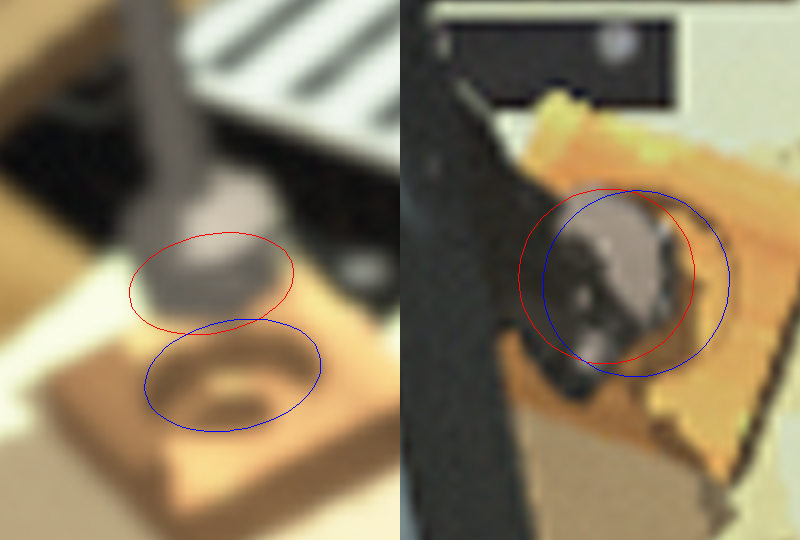

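Request:
move_arm:
  rows: "-0.1 0 1 0 0 0 0;0 0 1 0 0 0 0;0 0 1 0 0 0 0;0 0 0.3 0 0 0 0;0 0 0.3 0 0 0 0;0 0 0.3 0 0 0 0;0 0 0 0 0 0 0"

```text
time_s: 24.55
eef_pos: [0.5384, 0.2725, 0.2321]
eef_rot: [-0.0, 0.89, 0.456, -0.0]
wrist_force: [-0.4, -0.5, -5.6]
opening: 0.246
```

```bash
python3 - <<'E'
from h import *
to([.5385,.2723,.2114],54.24)
E
```

```text
pos [0.5384 0.2725 0.2321] psi deg 54.24 tilt [-4.e-04 -1.e-04 -1.e+00] q6 -0.674 t 24.55 F [-0.39 -0.49 -5.6 ] T [ 0.024 -0.049 -0.044] open 0.246
tool shift cm [-0.01  0.02  2.07] rz -0.0
```

Key bottom is at 0.0287, entering the pocket freely. Continue.

Request:
move_arm:
  rows: "0 0 0.3 0 0 0 0;0 0 0.3 0 0 0 0;0 0 0.3 0 0 0 0;0 0 0.3 0 0 0 0;0 0 0.3 0 0 0 0;0 0 0.2 0 0 0 0;0 0 0 0 0 0 0"

```text
time_s: 25.25
eef_pos: [0.5382, 0.2725, 0.2149]
eef_rot: [-0.0, 0.89, 0.456, -0.0]
wrist_force: [-0.3, 0.4, -5.0]
opening: 0.249
```

```bash
python3 - <<'E'
from h import *
to([.5385,.2723,.2114],54.24)
E
```

```text
pos [0.5382 0.2725 0.2149] psi deg 54.24 tilt [-7.e-04 -2.e-04 -1.e+00] q6 -0.674 t 25.25 F [-0.26  0.43 -5.  ] T [ 0.025 -0.004  0.041] open 0.249
tool shift cm [0.   0.03 0.35] rz -0.0
```

Request:
move_arm:
  rows: "0 0 0.1 0 0 0 0;0 0 0.1 0 0 0 0;0 0 0.1 0 0 0 0;0 0 0.05 0 0 0 0;0 0 0 0 0 0 0"

```text
time_s: 25.75
eef_pos: [0.5384, 0.2725, 0.2118]
eef_rot: [-0.0, 0.89, 0.456, -0.0]
wrist_force: [0.8, -0.8, -4.3]
opening: 0.25
```

Request:
move_arm:
  rows: "0 0 0.05 0 0 0 0;0 0 0 0 0 0 0"

```text
time_s: 25.95
eef_pos: [0.5385, 0.2726, 0.2115]
eef_rot: [0.0, 0.89, 0.456, 0.0]
wrist_force: [0.1, 0.5, -4.0]
opening: 0.25
```

Request:
move_arm:
  rows: "0 0 0.05 0 0 0 0;0 0 0 0 0 0 0"

```text
time_s: 26.15
eef_pos: [0.5386, 0.2726, 0.2115]
eef_rot: [0.0, 0.89, 0.456, 0.0]
wrist_force: [-1.3, -0.4, -0.2]
opening: 0.25
```

Request:
move_arm:
  rows: "0 0 0 0 0 0 0.3;0 0 0 0 0 0 0.4;0 0 0 0 0 0 0.6;0 0 0 0 0 0 1;0 0 0 0 0 0 1;0 0 0 0 0 0 1;0 0 0 0 0 0 1;0 0 0 0 0 0 1"

```text
time_s: 26.95
eef_pos: [0.5384, 0.2725, 0.2109]
eef_rot: [0.0, 0.89, 0.456, -0.0]
wrist_force: [-0.1, -0.3, -0.1]
opening: 1.001
```

Request:
move_arm:
  rows: "0 0 -0.5 0 0 0 1;0 0 -1 0 0 0 1;0 0 -2 0 0 0 1;0 0 -3 0 0 0 1;0 0 -3 0 0 0 1;0 0 -1 0 0 0 1;0 0 0 0 0 0 1;0 0 0 0 0 0 1"

```text
time_s: 27.75
eef_pos: [0.538, 0.2724, 0.3149]
eef_rot: [-0.0, 0.89, 0.456, -0.001]
wrist_force: [-0.2, -0.1, -0.3]
opening: 0.999
```

```bash
python3 - <<'E'
from h import *
to([.221,.531,.31],67.4)
ims=[]
for n in("scene","top"):
  c=ctrl.camera(n);z=10
  big=cv2.resize(c["color"],None,fx=z,fy=z,interpolation=cv2.INTER_CUBIC)
  def ring(x,y,r,zz,col):
    q=((P(c,[[x+r*np.cos(t),y+r*np.sin(t),zz] for t in np.arange(60)*np.pi/30])+.5)*z-.5).astype(int); cv2.polylines(big,[q.reshape(-1,1,2)],True,col,1)
  ring(.538,.2742,.029,.03,(255,0,0))
  u,v=P(c,[[.538,.274,.08]])[0].astype(int)
  ims.append(big[(v-29)*z:(v+29)*z,(u-20)*z:(u+20)*z])
cv2.imwrite("pics/rel7.png",np.hstack(ims))
E
```

```text
pos [0.538  0.2724 0.3149] psi deg 54.24 tilt [-1.2e-03 -4.0e-04 -1.0e+00] q6 -0.675 t 27.75 F [-0.24 -0.13 -0.25] T [-0.048  0.022 -0.034] open 0.999
tool shift cm [  2.46 -40.83   0.52] rz -13.16
```

View pics/rel7.png

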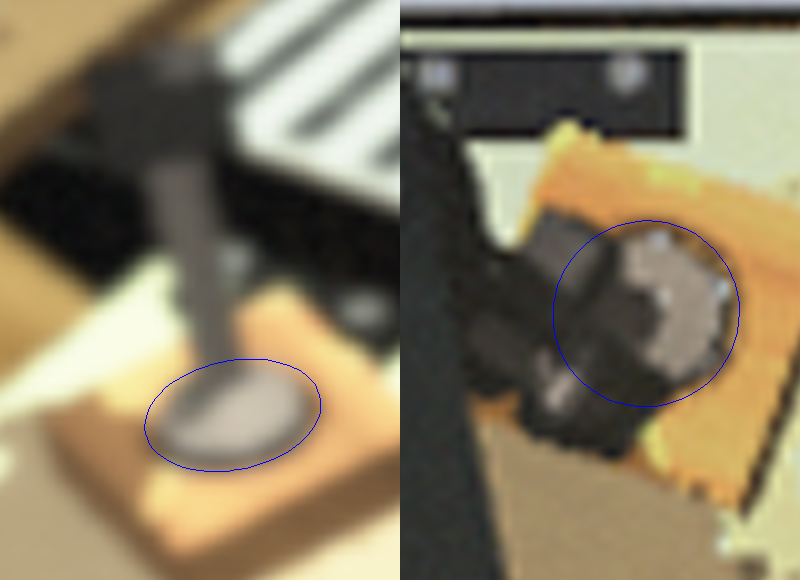

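Request:
move_arm:
  rows: "0.24 -4.08 0 0 0 0 1;0.24 -4.08 0 0 0 0 1;0.24 -4.08 0 0 0 0 1;0.24 -4.08 0 0 0 0 1;0.24 -4.08 0 0 0 0 1;0.24 -4.08 0 0 0 0 1;0.24 -4.08 0 0 0 0 1;0.24 -4.08 0 0 0 0 1;0.24 -4.08 0 0 0 0 1;0.24 -4.08 0 0 0 0 1;0 0 0 0 0 0 1;0 0 0 0 0 0 1"

```text
time_s: 29.05
eef_pos: [0.2204, 0.5304, 0.3143]
eef_rot: [0.001, 0.89, 0.457, -0.001]
wrist_force: [0.2, 0.6, 0.1]
opening: 0.999
```

```bash
python3 - <<'E'
from h import *
c=ctrl.camera("top");cv2.imwrite("pics/top8.png",c["color"])
a=cv2.imread("pics/top0.png");b=c["color"]
d=cv2.absdiff(a,b).max(2);print("changed px table",[(int(x),int(y)) for y,x in zip(*np.nonzero(d>60)) if x>120 and y<265][:60])
z=8;f=lambda i:cv2.resize(i[175:222,138:188],None,fx=z,fy=z,interpolation=cv2.INTER_CUBIC)
cv2.imwrite("pics/cmp8.png",np.hstack([f(a),f(b)]))
E
```

```text
changed px table [(256, 187), (169, 194), (150, 207)]
```

View pics/cmp8.png

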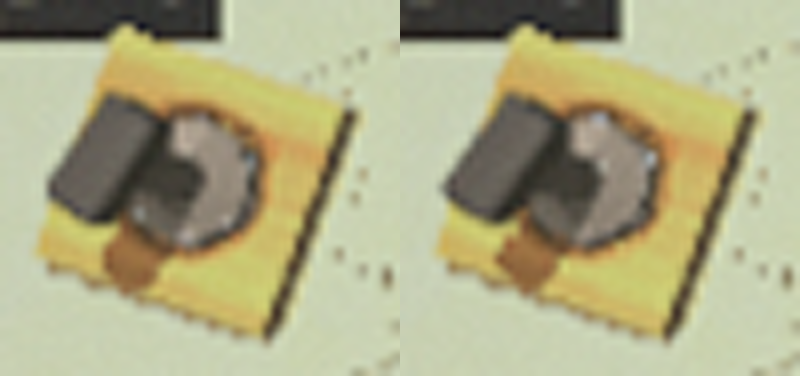

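The before and after crops show the key back upright in its pocket, practically where it was (grip at about (151,195), bell at about (163,197)). Nothing else moved.

```bash
python3 -c "
from bench import ctrl
print(ctrl.hand_in())"
```

```text
the job is handed in; nothing more can be done
None
```

The nut is on its stop and the larger key is standing upright back in its own stand. The job was handed in at about 29 s of the 72 s allowed. Hand-in gives no verdict, and the nut and spindle angles could not be read directly, so the nut result rests on torque.

- **Seating:** I took the key from the left stand and lowered it until it rested on the nut, with its lower end about 33.5 mm above the housing's underside. It dropped in after about 30° of clockwise searching and came to rest at about 19.5 mm, which is the fully seated height. The highest wrist readings showed about 11 N on the key vertically and about 5 N sideways.
- **Tightening:** Torque stayed at about 0.3 N m while the nut turned, then rose to 0.57 N m when it reached the stop. From the spring rate, that puts the spindle at about 0.28 rad, below the 0.45 limit. I held it there for 0.3 s, turned back until the torque was near zero, and drew the key out freely.
- **Last checks:** The final top picture shows the key upright in its pocket, practically where it started, and nothing else on the table moved. The gripper is open and clear of everything.
- **Disagreement:** The cameras and the arm's position readings differed by 1–3 mm on where the key sat in the grip, in one rough top-view estimate by up to about 6 mm. I settled this by feel in the bore, which gave about 2 mm. That fits the picture measurements from the clearer camera view.

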